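Seat the grinding cup in the spice grinder

TASK

Take the steel grinding cup from the wooden board and set it upright, legs down, into the collar of the green spice grinder. Work it down by twisting it to and fro with gentle pressure, never forcing the sprung collar down to its stop, until it drops over the drive blade and its red flange lies flat on the collar's rim all round; then let go. Leave the jars and everything else where they stand.

Things in the scene. Friction and masses are not known exactly. Their poses are not given: they have to be found in the camera images.
- cup: Closed steel grinding cup with a red flange, upright on the board, 92 mm tall, about 350 g, at any yaw. Origin: bottom centre, z up its axis. 4 legs 9 mm thick centred at x +-13, y +-9 mm, 0 to 8 mm up, leaving a 17 mm slot along its y; taper from 43 to 50 mm diameter, 8 to 20 mm; spigot 50 mm in diameter, 20 to 40 mm; flange 66 mm in diameter, 40 to 45 mm; round body 48 mm in diameter, 45 to 92 mm.
- cup_grip (a point): Point on the cup's axis 70 mm above its bottom, where to grip it: the plain steel body, 48 mm in diameter, 45 to 92 mm up, above the red flange. Grip firmly (60 N or more), as twisting takes about 1 N m.
- collar_rim (a point): Centre of the top rim of the steel collar on the green grinder, 122 mm above the table; z up along the bore. Collar 80 mm outside, bore 54 mm. Cup fully home: its flange lies flat on this rim, so the cup's origin is 40 mm below this point.
- collar_pads (a point): On the bore's axis, 17 mm below the rim, level with four sprung rubber pads that leave 47 mm between them. They grip the cup once its bottom is 24 mm or more below the rim: pushed straight it sticks on the way (25 N or more would be needed); turned to and fro about its axis it goes down with 5 to 15 N.
- blade_top (a point): On the bore's axis, 33.5 mm below the rim: top of a brass drive blade, 40 x 13.6 mm, lying across the bore at an angle that varies and is not given; it resists turning. It fits only the slot along the cup's y, between its legs. Until it does, the cup stands about 6.5 mm short of home; turned under light pressure, up to half a turn, it drops over the blade (within about 0.15 rad).
- collar (a joint): How far the collar is pressed down on its springs, m: 0 at rest, growing downwards, about 4.5 N per mm after the first 1.5 N; 0.006 is its hard stop. Above 0.005 (about 24 N) it counts as forced.
- grinder: Green motor housing, 170 x 150 mm, 64 mm high, fixed to the table; the collar stands on its centre. Origin at the centre of its underside. Its place and yaw vary.
- board: Light wooden board, 160 x 340 x 12 mm, fixed to the table, carrying the cup and two jars about 100 mm apart along its y, in any order. Origin at the centre of its underside.
- jar_amber: amber glass spice jar with red cap, 52 mm across, 85 mm tall; origin under its centre. Bystander on the board: leave it alone
- jar_white: white ceramic spice jar with brass cap, 52 mm across, 80 mm tall; origin under its centre. Bystander on the board: leave it alone
- tin_ochre: small cream tin with ochre conical lid, 76 mm across, 120 mm tall; bystander, leave it alone
- jar_dark: dark brown jar with paper label and red cap, 64 mm across, 100 mm tall; bystander, leave it alone
- mortar: brass bowl, 100 mm across, 70 mm tall; bystander, leave it alone
- scoop: small spoon, 170 mm long, lying flat; bystander, leave it alone
- brush: counter brush, 180 mm long, lying flat; bystander, leave it alone
There are look-alikes about, which are no part of the job. There is more than one size of the grinder; the one meant has the size given above.

How it is judged:
By the outcome, as a careful person would: the job done as asked, in the order asked, and still so for the second after the job is handed in, with the robot touching nothing.
It also fails if it takes over 72 s, if anything falls off the work surface, if the arm or the gripper's body presses on something with over 40 N, if the wrist force passes 120 N, or if a joint passes its speed limit or range.

ROBOT

A 6-joint arm with a two-finger parallel gripper is mounted at the origin on the work surface. World frame = base frame: x ahead of the robot, y to its left, z up, the work surface at z = 0. Lengths are in mm, angles in degrees, forces in N, time in s.
With the tool pointing down it reaches from about 300 to 850 mm from the base axis. Payload 4.2 kg.
Tool frame: the origin (TCP) lies on the centre line of the jaws, within the pads' length; the fingertips stand 14 mm ahead of it and the grasp point (between the pads) lies 5 mm behind it; z points along the fingers, y is the line along which they close (so a half turn about z gives the same grasp; the last joint's range is limited). The gripper opens to 91 mm and grips with 3 to 60 N. Pads are 32 mm wide; open, the fingers measure 118 mm over their backs; the gripper's body (76 mm by 178 mm) begins 60 mm behind the grasp point.
Start: joints at [71.391, 18.312, 89.639, -0, 72.044, -1.146], TCP at [172.561, 548.511, 227.976] pointing down, gripper open.
Joint ranges: [-177.97, 177.97], [-48.28, 115.42], [12.27, 149.76], [-77.06, 257.06], [2.81, 150.46], [-146.56, 146.56]. Speed limits (degrees/s): [147.25, 147.25, 180, 180, 180, 180].

INTERFACE

Orientations are given as [roll, pitch, yaw] about the fixed x, y, z axes, in that order (R = Rz(yaw) Ry(pitch) Rx(roll)).
In Python, from workcell import env gives the robot as it stands.
- The arm moves only by the tool arm_command, never from a script. Its argument "motion" is a list of rows, each an object with "offset": the shift along the tool's x, y, z in m, a list of three; "spin": the turn about the tool's z in rad. In form: [{"offset": [tx, ty, tz], "spin": spin}, ...]. A call has 1 to 5 rows; each row shifts and turns the commanded pose from where the row before left it, along the tool's axes as they then stand; what a row does not reach is not made up. A row lasts 1/8 s, in which the tool goes at most 62.5 mm and 10.7 degrees, less where a joint would pass 70% of its speed; a pose out of reach is approached as far as the arm can. A call with a gripper value outside its range is refused whole. "jaw" is the finger opening in m, from 0 to 0.0912, set as the call begins (left out, the last holds). The fingers move at their own pace and stop on an object; "newtons" is the grip in N (left out, the last holds). Time passes only in rows, so rows that do not move let the fingers close. It gives the time, the measured TCP pose, the force, the opening and the grip force at its end, in the units of the state.
- env.state(): the state, without advancing time (a new reading comes with each control period).
- env.grab_frame(name): name is "scene" or "top"; returns (picture, depth): 420x560x3 uint8, blue, green, red; 420x560 float32, mm along the optical axis (not along the pixel's ray), 0 where there is no reading.
- env.camera_model(name): a dict with "fx", "fy", "cx", "cy" (pixels), "eye" and "rotation" of the camera in the world. Camera axes: x right, y down, z forward; pixel columns grow to the right and rows downward; lengths in mm; the calibration is good to about 2 mm. A picture is of the moment at which its call begins. camera_model takes no time and is no camera call.
- env.job_done(): hands the job in; it is judged then, once.
Trained networks look in the newest picture that a camera, given by its name, has taken for a name from the list of things; names that differ only in an ending like _2 or _b are one class to them, and where a whole thing is asked for, a point or a joint stands for the part that bears it (a point fixed in the world has none). Each returns a list of dicts, best first, with "score" (0 to 1); they miss things now and then, are a little off and sometimes report something else, mostly with a low value. They report only what shows in the picture. A call takes as long as a camera call. They do not tell look-alikes from the thing itself.
- env.boxes_of(camera, target): "bbox" ([left, top, right, bottom] in pixels, round what is visible of it).
- env.pinpoint(camera, target): "location" ([column, row] in pixels: a listed point, or the origin of a listed thing).
The state is a dict: "time_s": time; "qpos": joint angles; "qvel": joint speeds; "effort": joint torques, N m; "ee_pos": TCP position; "ee_rot": TCP orientation; "force": force on the tool from outside, world axes, zero at the start; "torque": the same for the moment, N m; "gripper_width": finger opening in mm; "gripper_force": force on a finger pad.
Only numpy, scipy, OpenCV 4.12 (cv2) and the standard library are available. Lean on these libraries where they do the work, as an engineer would, in place of code of your own. Each camera call takes 0.05 s, during which the arm holds its last target. There are 200 camera calls.

## Working session

There is one attempt and no reset: what is moved stays moved. The work goes in short steps, Python scripts to look and compute and a tool call to move; the robot and the scene stay as the last step left them, time stands still between calls to the robot, and variables do not carry over. Pictures are saved under pics/ and viewed, at most 10 in all, crops included, and the job is handed in when it is done.

Besides the shell and the picture viewer there is one more tool, called after ">>>" as name(argument=value, ...) on one line, values as JSON. arm_command: Moves the arm, as the interface text tells. Its arguments: {"type":"object","properties":{"motion":{"type":"array"},"jaw":{"type":"number"},"newtons":{"type":"number"}},"required":["motion"]}

```bash
mkdir -p pics
cat > h.py <<'E'
import numpy as np, cv2
from workcell import env
def w(cam,u,v,d):
    m=env.camera_model(cam); p=np.array([(u-m['cx'])/m['fx']*d,(v-m['cy'])/m['fy']*d,d])
    return np.array(m['rotation'])@p+np.array(m['eye'])
def atz(cam,u,v,z):
    m=env.camera_model(cam); r=np.array(m['rotation'])@np.array([(u-m['cx'])/m['fx'],(v-m['cy'])/m['fy'],1]); e=np.array(m['eye'])
    return e+r*(z-e[2])/r[2]
def cloud(cam,D):
    v,u=np.mgrid[:420,:560]; m=env.camera_model(cam)
    P=np.stack([(u-m['cx'])/m['fx']*D,(v-m['cy'])/m['fy']*D,D],-1)
    return P@np.array(m['rotation']).T+np.array(m['eye'])
E
python3 - <<'E'
from h import *
for c in('scene','top'):
    I,D=env.grab_frame(c); cv2.imwrite(f'pics/{c}0.png',I); np.save(c+'0.npy',D)
    m=env.camera_model(c); print(c,m['fx'],np.round(m['eye']),np.round(m['rotation'],2).tolist())
    for t in('cup','collar_rim','cup_grip','blade_top'):
        for r in env.pinpoint(c,t)[:3]:print(t,r)
    for t in('cup','grinder'):
        for r in env.boxes_of(c,t)[:3]:print('box',t,r)
print(env.state())
E
```

```text
scene 529.5659530210655 [1576. -469. 1060.] [-128.88, -0.67, 62.04]
cup {'location': [180.9, 256.1], 'score': 0.63}
cup {'location': [390.4, 177.7], 'score': 0.28}
cup {'location': [325.7, 291.1], 'score': 0.21}
collar_rim {'location': [320.9, 184.4], 'score': 0.76}
collar_rim {'location': [143.3, 272.6], 'score': 0.69}
collar_rim {'location': [273.2, 167.3], 'score': 0.52}
cup_grip {'location': [173.8, 240.7], 'score': 0.57}
blade_top {'location': [317.1, 195.5], 'score': 0.9}
blade_top {'location': [273.5, 166.4], 'score': 0.59}
box cup {'bbox': [167.5, 228.6, 188.2, 263.8], 'score': 0.8}
box cup {'bbox': [303.2, 179.4, 329.4, 205.9], 'score': 0.42}
box cup {'bbox': [313.0, 260.6, 339.0, 301.2], 'score': 0.2}
box grinder {'bbox': [282.3, 175.9, 352.3, 240.1], 'score': 0.71}
box grinder {'bbox': [111.4, 227.5, 246.1, 305.5], 'score': 0.66}
box grinder {'bbox': [252.7, 159.8, 298.5, 199.7], 'score': 0.56}
top 517.2682894332718 [ 279.   95. 1386.] [-167.96, -0.3, -84.62]
cup {'location': [397.5, 247.4], 'score': 0.77}
collar_rim {'location': [233.1, 313.9], 'score': 0.81}
collar_rim {
[... 304 characters left out ...]
0.7, 265.0], 'score': 0.72}
{'time_s': 0.7, 'qpos': array([ 7.13905913e+01,  1.83101130e+01,  8.96409869e+01, -2.65566156e-03,
        7.20444238e+01, -1.14462936e+00]), 'qvel': array([ 0.04437453, -0.03618624, -0.10000866, -0.00566992, -0.0673205 ,
        0.04870038]), 'effort': array([-2.80670451e-03, -4.12234640e+01, -2.32189214e+01,  7.29376450e-02,
        3.74951691e-02, -4.88093491e-06]), 'ee_pos': array([172.56707833, 548.48701725, 227.9803674 ]), 'ee_rot': array([1.79995575e+02, 2.61529851e-03, 1.62536039e+02]), 'force': array([-0.33860815,  0.78657333,  0.14705635]), 'torque': array([ 0.01307493,  0.00804828, -0.04531254]), 'gripper_force': 0.0, 'gripper_width': 91.28110785944695}
```

View pics/scene0.png

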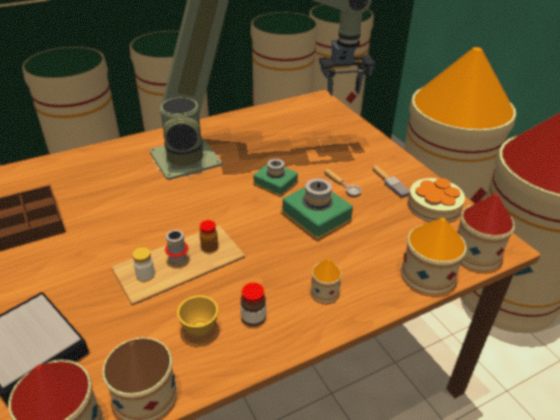

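View pics/top0.png

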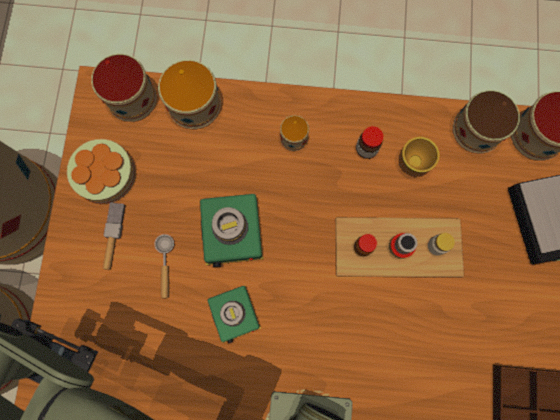

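Scene shows the cup at about (176,248) between the two jars and the large grinder at (318,205). In the top view the cup is at (405,243) and the large grinder at (230,227), with its blade visible; the smaller one at (233,314) is the look-alike.

```bash
sed -i "s/^from workcell.*/from workcell import env as _e\nfrom scipy.spatial.transform import Rotation\nclass E_:\n    def __getattr__(s,n): return getattr(_e,n)\n    def camera_model(s,c):\n        m=dict(_e.camera_model(c)); m['rotation']=Rotation.from_euler('xyz',m['rotation'],degrees=True).as_matrix(); return m\nenv=E_()/" h.py
python3 - <<'E'
from h import *
D=np.load('top0.npy'); P=cloud('top',D); I=cv2.imread('pics/top0.png')
def win(u0,u1,v0,v1): return P[v0:v1,u0:u1].reshape(-1,3)
# cup
def fitc(p):
    A=np.c_[2*p[:,:2],np.ones(len(p))]; s=np.linalg.lstsq(A,(p[:,:2]**2).sum(1),rcond=None)[0]
    return s[:2],np.sqrt(s[2]+s[0]**2+s[1]**2)
def enc(p): c,r=cv2.minEnclosingCircle(p[:,:2].astype(np.float32)); return np.round(c,1),round(r,1)
q=win(388,422,230,258); print('zmax',q[:,2].max()); c=q[(q[:,2]>97)&(q[:,2]<112)]; print('cup',len(c),enc(c),c.mean(0), np.median(c[:,2]))
f=q[(q[:,2]>46)&(q[:,2]<64)]; print('flange',enc(f))
q=win(196,265,190,268); c=q[(q[:,2]>115)&(q[:,2]<130)]; print('collar',len(c),enc(c),c.mean(0),np.median(c[:,2]))
g=q[(q[:,2]>55)&(q[:,2]<72)]; print('house',cv2.minAreaRect(g[:,:2].astype(np.float32)))
# scene cam too
D2=np.load('scene0.npy');P2=cloud('scene',D2)
q=P2[225:268,160:195].reshape(-1,3); c=q[(q[:,2]>99)&(q[:,2]<112)]; print('cup sc',len(c),c.mean(0),enc(c),np.median(c[:,2]))
q=P2[174:242,280:355].reshape(-1,3); c=q[(q[:,2]>115)&(q[:,2]<130)]; print('col sc',len(c),c.mean(0),enc(c))
for n,u,v in(('cupgrip',408.2,243.5),):print(n,atz('top',u,v,82))
print('cup box ctr top',atz('top',404.5,245,80),'rim',atz('top',228.5,223.3,122),atz('scene',320.9,184.4,122),'grip sc',atz('scene',173.8,240.7,82))
a=cv2.resize(I[190:270,190:270],(560,560),interpolation=cv2.INTER_CUBIC);b=cv2.resize(cv2.imread('pics/scene0.png')[220:275,150:205],(240,240),interpolation=cv2.INTER_CUBIC)
o=np.zeros((560,800,3),np.uint8);o[:,:560]=a;o[:240,560:]=b;cv2.imwrite('pics/crop1.png',o)
E
```

```text
zmax 1386.2702439645068
cup 289 (array([ 498.5, -202.1]), 24.3) [ 498.20818762 -201.78908547  103.69400816] 103.54972596202697
flange (array([ 498.2, -202.7]), 33.3)
collar 442 (array([502.2, 249.9]), 40.3) [502.12878154 249.45356447 121.16454824] 121.13701337245232
house ((502.5417175292969, 250.3033905029297), (169.90223693847656, 150.8768310546875), 11.268094062805176)
cup sc 186 [ 499.49053101 -205.18278568  104.62315955] (array([ 496.5, -205. ]), 26.2) 104.7547302543112
col sc 245 [503.60431294 245.88786741 121.64548745] (array([500.8, 247.7]), 44.6)
cupgrip [ 499.96432647 -208.21483313   82.        ]
cup box ctr top [ 495.55347787 -199.44986629   80.        ] rim [501.55446538 248.29651849 122.        ] [497.22212855 260.69244509 122.        ] grip sc [ 491.98177983 -206.05532837   82.        ]
```

View pics/crop1.png

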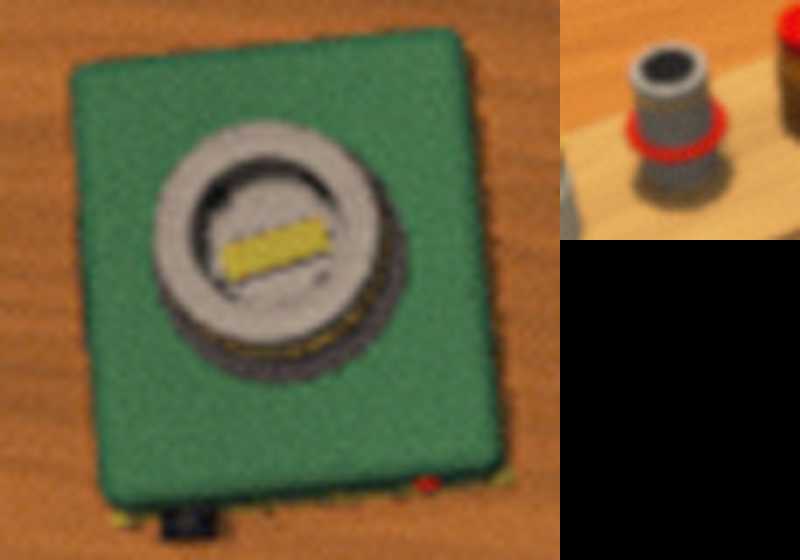

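The crop shows the brass blade across the bore, from about (222,265) to (330,230) in the crop. The cup stands upright with clear space around it, so I'm moving over it.

>>> arm_command(motion=[{"offset":[-0.03,-0.0344,0],"spin":0},{"offset":[-0.03,-0.0344,0],"spin":0},{"offset":[-0.03,-0.0344,0],"spin":0},{"offset":[-0.03,-0.0344,0],"spin":0},{"offset":[-0.03,-0.0344,0],"spin":0}], jaw=0.09)

```text
time_s: 1.32
ee_pos: [264.5, 338.1, 228.1]
ee_rot: [180.0, 0.0, 162.6]
force: [0.5, -0.4, -0.1]
gripper_width: 89.9
gripper_force: 0.0
```

>>> arm_command(motion=[{"offset":[-0.03,-0.0344,0],"spin":0},{"offset":[-0.03,-0.0344,0],"spin":0},{"offset":[-0.03,-0.0344,0],"spin":0},{"offset":[-0.03,-0.0344,0],"spin":0},{"offset":[-0.03,-0.0344,0],"spin":0}])

```text
time_s: 1.95
ee_pos: [356.0, 129.0, 228.3]
ee_rot: [180.0, 0.1, 162.5]
force: [1.1, 0.1, -0.5]
gripper_width: 90.1
gripper_force: 0.0
```

>>> arm_command(motion=[{"offset":[-0.03,-0.0344,0],"spin":0},{"offset":[-0.03,-0.0344,0],"spin":0},{"offset":[-0.03,-0.0344,0],"spin":0},{"offset":[-0.03,-0.0344,0],"spin":0},{"offset":[-0.03,-0.0344,0],"spin":0}])

```text
time_s: 2.58
ee_pos: [447.5, -80.3, 228.2]
ee_rot: [180.0, 0.0, 162.5]
force: [0.0, 0.3, -0.2]
gripper_width: 89.9
gripper_force: 0.0
```

>>> arm_command(motion=[{"offset":[-0.029,-0.0344,0],"spin":0},{"offset":[-0.029,-0.0344,0],"spin":0},{"offset":[-0.029,-0.0344,0],"spin":0},{"offset":[0,0,0],"spin":0.158},{"offset":[0,0,0],"spin":0.158}])

```text
time_s: 3.2
ee_pos: [499.0, -204.0, 227.7]
ee_rot: [180.0, -0.0, 144.1]
force: [-0.7, 0.2, -0.2]
gripper_width: 90.0
gripper_force: 0.0
```

>>> arm_command(motion=[{"offset":[0,0,0],"spin":0.158},{"offset":[0,0,0],"spin":0.158},{"offset":[0,0,0],"spin":0.158},{"offset":[0,0,0],"spin":0.158},{"offset":[0,0,0],"spin":0.158}])

```text
time_s: 3.82
ee_pos: [499.0, -203.3, 228.0]
ee_rot: [180.0, 0.0, 98.9]
force: [0.1, 0.0, 0.6]
gripper_width: 90.0
gripper_force: 0.0
```

>>> arm_command(motion=[{"offset":[0,0,0],"spin":0.158},{"offset":[0,0,0],"spin":0}])

```text
time_s: 4.08
ee_pos: [499.0, -203.3, 228.0]
ee_rot: [180.0, -0.0, 90.2]
force: [0.1, 0.2, 0.7]
gripper_width: 90.4
gripper_force: 0.0
```

>>> arm_command(motion=[{"offset":[0,0,0.03],"spin":0},{"offset":[0,0,0.03],"spin":0},{"offset":[0,0,0.03],"spin":0},{"offset":[0,0,0.02],"spin":0},{"offset":[0,0,0],"spin":0}])

```text
time_s: 4.7
ee_pos: [498.0, -202.9, 116.6]
ee_rot: [-179.8, -0.1, 90.2]
force: [0.5, 0.4, 0.2]
gripper_width: 90.1
gripper_force: 0.0
```

Run:
```python
from h import *
I,D=env.grab_frame('scene'); cv2.imwrite('pics/s1.png',cv2.resize(I[170:290,110:250],(700,600),interpolation=cv2.INTER_CUBIC))
P=cloud('scene',D)
b=np.array([atz('top',x/7+190,y/7+190,88) for x,y in((222,265),(330,230),(222,246),(235,278),(318,218),(330,245))])[:,:2]
for i,j in((0,1),(2,4),(3,5)): d=b[j]-b[i]; print('blade',np.degrees(np.arctan2(d[1],d[0])),np.hypot(*d))
```

```text
blade -66.20966706363228 41.1246857598961
blade -67.93238835561019 36.26404746619739
blade -64.99713836841461 36.396134766908176
```

View pics/s1.png

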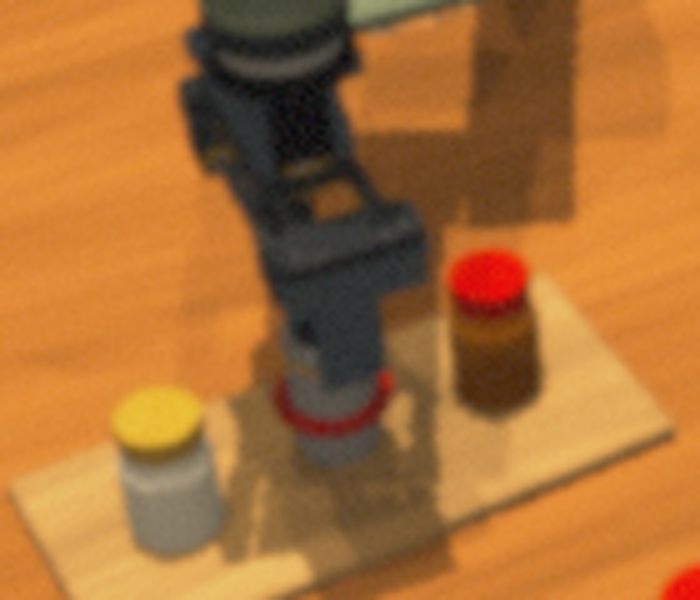

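The fingers straddle the cup with the jars clear. I'll check the finger's y position against the cup using depth.

Run:
```python
from h import *
I,D=env.grab_frame('scene'); P=cloud('scene',D)
s=env.state(); print(s['ee_pos'],s['gripper_width'])
q=P[215:255,155:200].reshape(-1,3)
for lo,hi in((104,112),(112,120),(120,130),(130,140)):
    f=q[(q[:,2]>lo)&(q[:,2]<hi)&(q[:,0]>530)&(q[:,0]<580)]
    if len(f): print(lo,len(f),np.percentile(f[:,0],[2,50,98]).round(1),np.percentile(f[:,1],[2,25,50,75,98]).round(1))
f=q[(q[:,2]>46)&(q[:,2]<70)]; print('flange',f.mean(0),np.percentile(f[:,1],[2,98]))
b=q[(q[:,2]>60)&(q[:,2]<100)&(q[:,0]<525)]; print('body',np.percentile(b[:,1],[2,50,98]),np.percentile(b[:,0],[2,50,98]))
print(env.camera_model('scene')['rotation'].round(2))
```

```text
[ 499.47055847 -203.50041593  118.55799286] 89.72612596017451
104 17 [543.  547.2 551.6] [-221.3 -215.8 -207.4 -199.8 -189.4]
112 29 [545.5 549.2 554. ] [-220.6 -211.4 -203.5 -197.7 -187.9]
120 36 [545.4 550.6 553.3] [-221.9 -216.3 -208.1 -196.7 -189.7]
130 39 [546.1 551.3 555. ] [-222.6 -211.5 -203.6 -194.  -187.3]
flange [ 508.83414435 -203.81246581   60.20014127] [-235.26228369 -129.87209629]
body [-230.53352492 -217.1986039  -127.00237564] [478.8239994  512.72246715 522.25495117]
[[ 0.47  0.56 -0.68]
 [ 0.88 -0.29  0.37]
 [ 0.01 -0.78 -0.63]]
```

>>> arm_command(motion=[{"offset":[0,-0.0008,0.015],"spin":0},{"offset":[0,0,0.015],"spin":0},{"offset":[0,0,0.011],"spin":0},{"offset":[0,0,0],"spin":0}])

```text
time_s: 5.3
ee_pos: [497.4, -203.0, 75.6]
ee_rot: [-179.9, -0.1, 90.1]
force: [0.7, 0.7, -0.1]
gripper_width: 89.8
gripper_force: 0.0
```

>>> arm_command(motion=[{"offset":[0,0,0],"spin":0},{"offset":[0,0,0],"spin":0},{"offset":[0,0,0],"spin":0},{"offset":[0,0,0],"spin":0},{"offset":[0,0,0],"spin":0}], jaw=0.03, newtons=60)

```text
time_s: 5.92
ee_pos: [498.2, -203.4, 77.1]
ee_rot: [180.0, 0.0, 90.1]
force: [-0.2, 0.3, 1.5]
gripper_width: 47.0
gripper_force: 59.9
```

>>> arm_command(motion=[{"offset":[0,0,0],"spin":0},{"offset":[0,0,0],"spin":0},{"offset":[0,0,0],"spin":0}])

```text
time_s: 6.3
ee_pos: [498.2, -203.4, 77.1]
ee_rot: [180.0, 0.0, 90.1]
force: [-0.8, 0.3, 2.7]
gripper_width: 47.3
gripper_force: 59.9
```

>>> arm_command(motion=[{"offset":[0,0,-0.02],"spin":0},{"offset":[0,0,-0.035],"spin":0},{"offset":[0,0,-0.035],"spin":0},{"offset":[0,0,-0.035],"spin":0},{"offset":[0,0,-0.025],"spin":0}])

```text
time_s: 6.92
ee_pos: [497.9, -203.1, 227.3]
ee_rot: [-180.0, -0.0, 90.1]
force: [0.2, 0.2, -4.4]
gripper_width: 47.5
gripper_force: 59.9
```

>>> arm_command(motion=[{"offset":[0.0376,0.0003,0],"spin":0},{"offset":[0.0376,0.0003,0],"spin":0},{"offset":[0.0376,0.0003,0],"spin":0},{"offset":[0.0376,0.0003,0],"spin":0},{"offset":[0.0376,0.0003,0],"spin":0}])

```text
time_s: 7.55
ee_pos: [498.4, -13.9, 225.7]
ee_rot: [-179.9, -0.0, 90.1]
force: [0.1, -0.7, -4.1]
gripper_width: 47.6
gripper_force: 59.9
```

>>> arm_command(motion=[{"offset":[0.0376,0.0003,0],"spin":0},{"offset":[0.0376,0.0003,0],"spin":0},{"offset":[0.0376,0.0003,0],"spin":0},{"offset":[0.0376,0.0003,0],"spin":0},{"offset":[0.0376,0.0003,0],"spin":0}])

```text
time_s: 8.18
ee_pos: [499.5, 173.8, 225.6]
ee_rot: [-179.9, 0.0, 90.1]
force: [-0.7, -0.1, -3.9]
gripper_width: 47.6
gripper_force: 59.9
```

>>> arm_command(motion=[{"offset":[0.0376,0.0003,0],"spin":0},{"offset":[0.0376,0.0003,0],"spin":0},{"offset":[0,0,0],"spin":0},{"offset":[0,0,0],"spin":0}])

```text
time_s: 8.68
ee_pos: [500.2, 247.4, 225.8]
ee_rot: [-179.9, 0.1, 90.1]
force: [-0.0, 0.3, -4.7]
gripper_width: 47.3
gripper_force: 59.9
```

Run:
```python
from h import *
I,D=env.grab_frame('scene'); P=cloud('scene',D)
s=env.state(); print(s['time_s'],s['ee_pos'],s['gripper_width'],s['force'])
cv2.imwrite('pics/s2.png',cv2.resize(I[130:230,270:370],(600,600),interpolation=cv2.INTER_CUBIC))
q=P[120:230,270:370].reshape(-1,3)
for lo,hi in((162,170),(172,180),(182,200),(201,208),(209,216),(222,250)):
    f=q[(q[:,2]>lo)&(q[:,2]<hi)&(q[:,0]>440)&(q[:,0]<580)&(abs(q[:,1]-248)<60)]
    if len(f): print(lo,len(f),np.percentile(f[:,0],[2,50,98]).round(1),np.percentile(f[:,1],[2,50,98]).round(1))
np.save('P2.npy',P)
```

```text
8.725 [500.37678135 247.10973026 226.08043869] 47.42393517860207 [-0.12561064 -0.42906636 -3.61123199]
162 5 [501.  508.  511.2] [228.2 233.1 257.5]
172 24 [490.  515.7 521. ] [223.  232.9 257.2]
182 64 [492.4 516.5 525.8] [219.9 232.7 261.8]
201 80 [468.2 514.4 529.4] [213.4 228.8 262.9]
209 29 [492.2 515.1 526.9] [216.1 231.7 263.5]
222 181 [464.4 516.6 534.6] [221.9 230.4 261.4]
```

View pics/s2.png

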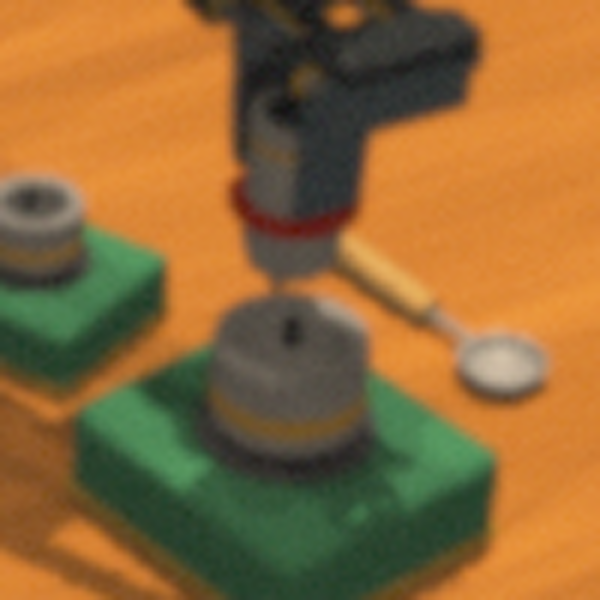

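Cup hangs just over the collar (flange at crop (294,208), collar rim centre at about (291,335)), and its legs are too blurred to read the yaw. I'll fix the small shortfall, then check the lateral alignment.

>>> arm_command(motion=[{"offset":[0.0014,0.0017,0.01],"spin":0},{"offset":[0,0,0.015],"spin":0},{"offset":[0,0,0.01],"spin":0},{"offset":[0,0,0],"spin":0},{"offset":[0,0,0],"spin":0}])

```text
time_s: 9.35
ee_pos: [502.8, 249.4, 192.2]
ee_rot: [180.0, -0.0, 90.1]
force: [-0.1, 0.1, -3.6]
gripper_width: 47.5
gripper_force: 59.9
```

Run:
```python
from h import *
from scipy.optimize import least_squares
def proj(cam,p):
    m=env.camera_model(cam); q=(np.asarray(p)-m['eye'])@m['rotation']; return np.stack([q[:,0]/q[:,2]*m['fx']+m['cx'],q[:,1]/q[:,2]*m['fy']+m['cy']],1)
I,D=env.grab_frame('scene'); P=cloud('scene',D)
s=env.state(); print(s['time_s'],s['ee_pos'],s['ee_rot'],s['force'])
Z=s['ee_pos'][2]-65; print('bottom z',Z)
x,y=s['ee_pos'][:2]
# red flange silhouette vs predicted
h=cv2.cvtColor(I,cv2.COLOR_BGR2HSV); m=((h[...,0]<8)|(h[...,0]>172))&(h[...,1]>130)&(h[...,2]>50)
m[:, :290]=0;m[:,350:]=0;m[:130]=0;m[220:]=0
n,l,st,c=cv2.connectedComponentsWithStats(m.astype(np.uint8)); k=1+np.argmax(st[1:,4]); print('red bbox',st[k])
t=np.linspace(0,2*np.pi,90)
def ring(cx,cy,r,z): return np.c_[cx+r*np.cos(t),cy+r*np.sin(t),np.full(90,z)]
pr=np.r_[proj('scene',ring(x,y,33,Z+40)),proj('scene',ring(x,y,33,Z+45))]; print('pred flange bbox',pr.min(0),pr.max(0))
g=np.r_[proj('scene',ring(502.2,248.8,40,122)),proj('scene',ring(502.2,248.8,40,100))]; print('pred collar',g.min(0),g.max(0))
d=cv2.resize(I[140:240,270:370],(600,600),interpolation=cv2.INTER_CUBIC)
for cx,cy,r,z,col in((502.2,248.8,40,122,(255,0,255)),(x,y,33,Z+45,(255,255,0)),(x,y,33,Z+40,(255,255,0)),(502.2,248.8,27,122,(255,0,255))):
    cv2.polylines(d,[np.int32((proj('scene',ring(cx,cy,r,z))-[270,140])*6+3)],True,col,1)
cv2.imwrite('pics/s3.png',d)
```

```text
9.4 [502.91000013 249.47741539 192.39348126] [ 1.79945129e+02 -3.18451228e-02  9.01136964e+01] [ 0.19782838 -0.67022303 -3.91529402]
bottom z 127.39348126471262
red bbox [310 170  19  10  59]
pred flange bbox [308.41555233 166.25459477] [330.95485689 180.46861541]
pred collar [304.75005715 178.60527129] [331.73801079 200.27346282]
```

View pics/s3.png

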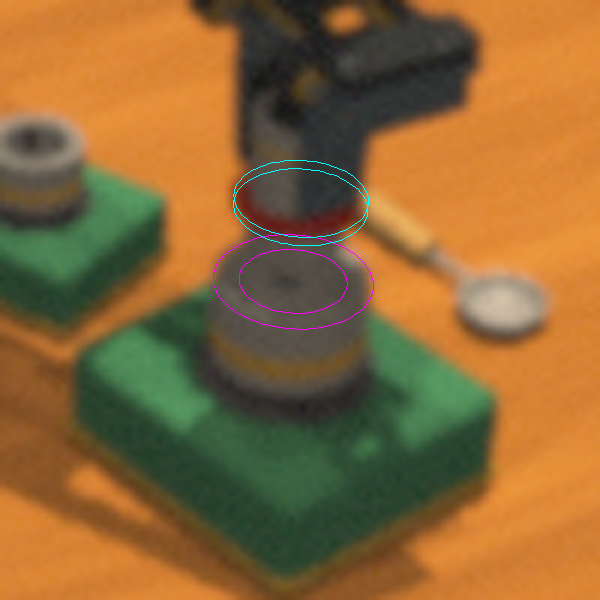

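Overlay and picture agree to about 1 mm for both flange and collar. Descending to just above the pads.

>>> arm_command(motion=[{"offset":[-0.0005,-0.0005,0.004],"spin":0},{"offset":[0,0,0.004],"spin":0},{"offset":[0,0,0.004],"spin":0},{"offset":[0,0,0],"spin":0}])

```text
time_s: 9.9
ee_pos: [501.8, 248.7, 179.5]
ee_rot: [-179.9, 0.0, 90.1]
force: [-0.1, 0.4, -4.6]
gripper_width: 47.2
gripper_force: 59.9
```

>>> arm_command(motion=[{"offset":[0,0,0.004],"spin":0},{"offset":[0,0,0.004],"spin":0},{"offset":[0,0,0.003],"spin":0},{"offset":[0,0,0],"spin":0}])

```text
time_s: 10.4
ee_pos: [502.0, 248.8, 168.7]
ee_rot: [-180.0, 0.0, 90.1]
force: [-0.3, -0.5, -4.2]
gripper_width: 47.3
gripper_force: 59.9
```

>>> arm_command(motion=[{"offset":[0,0,0.0012],"spin":0.13},{"offset":[0,0,0.0012],"spin":0.13},{"offset":[0,0,0.0012],"spin":-0.13},{"offset":[0,0,0.0012],"spin":-0.13},{"offset":[0,0,0.0012],"spin":0.13}])

```text
time_s: 11.02
ee_pos: [502.6, 249.0, 163.3]
ee_rot: [179.9, -0.0, 82.5]
force: [1.7, 0.4, -3.3]
gripper_width: 47.5
gripper_force: 59.8
```

>>> arm_command(motion=[{"offset":[0,0,0.0006],"spin":0.13},{"offset":[0,0,0.0006],"spin":-0.13},{"offset":[0,0,0.0006],"spin":-0.13},{"offset":[0,0,0.0006],"spin":0.13}])

```text
time_s: 11.52
ee_pos: [503.3, 249.2, 161.2]
ee_rot: [179.8, -0.1, 82.5]
force: [2.5, 0.7, -3.9]
gripper_width: 47.4
gripper_force: 59.9
```

>>> arm_command(motion=[{"offset":[0,0,0.0006],"spin":0.13},{"offset":[0,0,0.0006],"spin":-0.13},{"offset":[0,0,0.0006],"spin":-0.13},{"offset":[0,0,0.0006],"spin":0.13}])

```text
time_s: 12.02
ee_pos: [503.5, 249.3, 159.2]
ee_rot: [179.8, -0.1, 82.6]
force: [1.6, 0.9, -0.9]
gripper_width: 47.6
gripper_force: 59.9
```

>>> arm_command(motion=[{"offset":[0,0,0.0006],"spin":0.13},{"offset":[0,0,0.0006],"spin":-0.13},{"offset":[0,0,0.0006],"spin":-0.13},{"offset":[0,0,0.0006],"spin":0.13}])

```text
time_s: 12.52
ee_pos: [503.5, 249.4, 157.5]
ee_rot: [179.8, -0.1, 82.6]
force: [0.4, -1.0, 1.7]
gripper_width: 47.4
gripper_force: 59.9
```

>>> arm_command(motion=[{"offset":[0,0,0.0005],"spin":0.13},{"offset":[0,0,0.0005],"spin":-0.13},{"offset":[0,0,0.0005],"spin":-0.13},{"offset":[0,0,0.0005],"spin":0.13}])

```text
time_s: 13.02
ee_pos: [503.7, 249.5, 156.1]
ee_rot: [179.7, -0.2, 82.6]
force: [-0.0, 0.5, 5.7]
gripper_width: 47.1
gripper_force: 59.9
```

>>> arm_command(motion=[{"offset":[0,0,0.0004],"spin":0.13},{"offset":[0,0,0.0004],"spin":-0.13},{"offset":[0,0,0.0004],"spin":-0.13},{"offset":[0,0,0.0004],"spin":0.13}])

```text
time_s: 13.52
ee_pos: [503.6, 249.5, 154.5]
ee_rot: [179.7, -0.1, 82.6]
force: [-0.3, 0.5, 4.6]
gripper_width: 47.1
gripper_force: 59.9
```

>>> arm_command(motion=[{"offset":[0,0,0.0004],"spin":0.13},{"offset":[0,0,0.0004],"spin":-0.13},{"offset":[0,0,0.0003],"spin":-0.13},{"offset":[0,0,0.0003],"spin":0.13}])

```text
time_s: 14.02
ee_pos: [503.0, 249.0, 152.4]
ee_rot: [179.8, -0.1, 82.6]
force: [-0.0, -0.4, 1.9]
gripper_width: 47.2
gripper_force: 59.9
```

>>> arm_command(motion=[{"offset":[0,0,0.0003],"spin":0.13},{"offset":[0,0,0.0003],"spin":-0.13},{"offset":[0,0,0.0003],"spin":-0.13},{"offset":[0,0,0.0003],"spin":0.13}])

```text
time_s: 14.52
ee_pos: [503.1, 249.1, 151.6]
ee_rot: [179.8, -0.1, 82.6]
force: [-0.5, -1.2, 4.6]
gripper_width: 47.4
gripper_force: 59.9
```

>>> arm_command(motion=[{"offset":[0,0,0.0003],"spin":-0.13},{"offset":[0,0,0.0002],"spin":-0.13},{"offset":[0,0,0],"spin":-0.13},{"offset":[0,0,0],"spin":-0.13}])

```text
time_s: 15.02
ee_pos: [503.5, 249.2, 151.3]
ee_rot: [179.7, -0.0, 112.6]
force: [-1.1, -0.8, 3.8]
gripper_width: 47.7
gripper_force: 59.9
```

>>> arm_command(motion=[{"offset":[0,0,0.0001],"spin":-0.12},{"offset":[0,0,0.0001],"spin":-0.12},{"offset":[0,0,0],"spin":-0.12},{"offset":[0,0,0],"spin":-0.12}])

```text
time_s: 15.52
ee_pos: [503.5, 249.4, 151.4]
ee_rot: [179.7, 0.1, 140.1]
force: [0.3, -0.3, 5.9]
gripper_width: 47.4
gripper_force: 59.9
```

>>> arm_command(motion=[{"offset":[0,0,0],"spin":-0.12},{"offset":[0,0,0],"spin":-0.12},{"offset":[0,0,0],"spin":-0.12},{"offset":[0,0,0],"spin":-0.12}])

```text
time_s: 16.02
ee_pos: [503.9, 249.3, 151.4]
ee_rot: [179.8, 0.3, 167.6]
force: [0.6, -1.1, 6.0]
gripper_width: 47.5
gripper_force: 59.9
```

>>> arm_command(motion=[{"offset":[0,0,0],"spin":-0.12},{"offset":[0,0,0],"spin":-0.12},{"offset":[0,0,0],"spin":-0.12},{"offset":[0,0,0],"spin":-0.12}])

```text
time_s: 16.52
ee_pos: [504.1, 249.5, 150.9]
ee_rot: [179.9, 0.3, -164.9]
force: [1.5, -0.1, 0.8]
gripper_width: 47.1
gripper_force: 59.9
```

>>> arm_command(motion=[{"offset":[0,0,0],"spin":-0.12},{"offset":[0,0,0],"spin":-0.12},{"offset":[0,0,0],"spin":-0.12},{"offset":[0,0,0],"spin":-0.12}])

```text
time_s: 17.02
ee_pos: [504.2, 249.6, 150.4]
ee_rot: [-179.9, 0.3, -137.5]
force: [2.8, 1.1, -1.3]
gripper_width: 47.3
gripper_force: 59.9
```

Run:
```python
from h import *
s=env.state(); print({k:np.round(s[k],2) for k in('qpos','force','torque','ee_pos','ee_rot')})
```

```text
{'qpos': array([ 2.5150e+01,  2.0480e+01,  9.8270e+01,  3.0000e-02,  6.0900e+01,
       -1.0737e+02]), 'force': array([ 2.77,  1.1 , -1.28]), 'torque': array([ 0.17, -0.53, -0.96]), 'ee_pos': array([504.25, 249.65, 150.36]), 'ee_rot': array([-179.92,    0.34, -137.49])}
```

>>> arm_command(motion=[{"offset":[0,0,0.0004],"spin":0.1},{"offset":[0,0,0.0004],"spin":0.1},{"offset":[0,0,0.0004],"spin":0.1},{"offset":[0,0,0.0004],"spin":0.1}])

```text
time_s: 17.52
ee_pos: [503.9, 249.0, 148.9]
ee_rot: [-179.9, 0.3, -160.5]
force: [0.9, -0.4, 0.8]
gripper_width: 47.3
gripper_force: 59.9
```

>>> arm_command(motion=[{"offset":[0,0,0.0003],"spin":-0.1},{"offset":[0,0,0.0003],"spin":-0.1},{"offset":[0,0,0.0003],"spin":0.1},{"offset":[0,0,0.0003],"spin":0.1}])

```text
time_s: 18.02
ee_pos: [503.9, 249.0, 147.6]
ee_rot: [-179.9, 0.3, -160.5]
force: [1.3, 0.7, 0.8]
gripper_width: 47.3
gripper_force: 59.9
```

Run:
```python
from h import *
s=env.state(); print({k:np.round(s[k],2) for k in('force','torque','ee_pos','ee_rot')})
```

```text
{'force': array([1.27, 0.67, 0.85]), 'torque': array([-0.08, -0.26,  0.61]), 'ee_pos': array([503.87, 249.01, 147.63]), 'ee_rot': array([-179.94,    0.28, -160.51])}
```

>>> arm_command(motion=[{"offset":[0,0,0.0003],"spin":-0.1},{"offset":[0,0,0.0003],"spin":-0.1},{"offset":[0,0,0.0003],"spin":0.1},{"offset":[0,0,0.0003],"spin":0.1}])

```text
time_s: 18.52
ee_pos: [504.5, 249.2, 146.7]
ee_rot: [-179.9, 0.4, -160.5]
force: [2.2, -1.0, 1.5]
gripper_width: 47.1
gripper_force: 59.9
```

>>> arm_command(motion=[{"offset":[0,0,0.0002],"spin":-0.1},{"offset":[0,0,0.0002],"spin":-0.1},{"offset":[0,0,0.0002],"spin":0.1},{"offset":[0,0,0.0002],"spin":0.1}])

```text
time_s: 19.02
ee_pos: [504.8, 249.3, 146.4]
ee_rot: [-179.9, 0.4, -160.5]
force: [2.6, 0.1, 2.9]
gripper_width: 47.3
gripper_force: 59.9
```

Run:
```python
from h import *
s=env.state(); print({k:np.round(s[k],2) for k in('force','torque','ee_pos','ee_rot')})
```

```text
{'force': array([2.62, 0.07, 2.88]), 'torque': array([-0.25, -0.34,  0.75]), 'ee_pos': array([504.78, 249.33, 146.39]), 'ee_rot': array([-179.93,    0.42, -160.46])}
```

>>> arm_command(motion=[{"offset":[0,0,0.0003],"spin":-0.1},{"offset":[0,0,0.0003],"spin":-0.1},{"offset":[0,0,0.0003],"spin":0.1},{"offset":[0,0,0.0003],"spin":0.1}])

```text
time_s: 19.52
ee_pos: [505.1, 249.5, 145.8]
ee_rot: [-179.9, 0.5, -160.4]
force: [2.0, -0.9, 5.6]
gripper_width: 47.3
gripper_force: 59.9
```

>>> arm_command(motion=[{"offset":[0,0,0.0002],"spin":-0.1},{"offset":[0,0,0.0002],"spin":-0.1},{"offset":[0,0,0.0002],"spin":0.1},{"offset":[0,0,0.0002],"spin":0.1}])

```text
time_s: 20.02
ee_pos: [505.3, 249.5, 145.4]
ee_rot: [-179.9, 0.5, -160.4]
force: [2.5, -0.5, 6.2]
gripper_width: 46.9
gripper_force: 59.9
```

Run:
```python
from h import *
I,D=env.grab_frame('scene')
s=env.state(); print({k:np.round(s[k],2) for k in('force','torque','ee_pos','ee_rot')})
cv2.imwrite('pics/s4.png',cv2.resize(I[155:230,280:355],(750,600)[::-1] and (600,600),interpolation=cv2.INTER_CUBIC))
```

```text
{'force': array([ 2.01, -0.62,  7.4 ]), 'torque': array([-0.47, -0.38, -0.11]), 'ee_pos': array([505.28, 249.53, 145.39]), 'ee_rot': array([-179.94,    0.52, -160.65])}
```

View pics/s4.png

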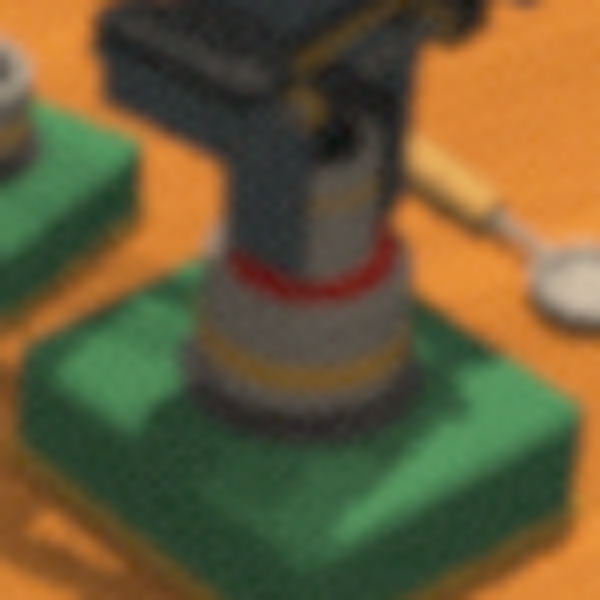

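The flange sits at the rim. Force now rises at about 4 N/mm, which is the collar's spring rate, so the flange is bearing on the rim. I'll relieve the side load, wiggle once more and ease off before release.

>>> arm_command(motion=[{"offset":[-0.0008,-0.0003,0.0003],"spin":-0.1},{"offset":[-0.0008,-0.0003,0.0003],"spin":0.1},{"offset":[0,0,0.0002],"spin":0.1},{"offset":[0,0,0],"spin":-0.1},{"offset":[0,0,0],"spin":0}])

```text
time_s: 20.7
ee_pos: [504.4, 248.9, 144.5]
ee_rot: [-180.0, 0.2, -160.4]
force: [-4.0, -2.2, 11.4]
gripper_width: 47.2
gripper_force: 59.9
```

>>> arm_command(motion=[{"offset":[0,0,-0.0007],"spin":0},{"offset":[0,0,-0.0007],"spin":0},{"offset":[0,0,0],"spin":0}])

```text
time_s: 21.08
ee_pos: [504.4, 248.9, 145.2]
ee_rot: [-180.0, 0.2, -160.4]
force: [-1.8, -1.2, 7.6]
gripper_width: 47.1
gripper_force: 59.9
```

Run:
```python
from h import *
s=env.state(); print({k:np.round(s[k],2) for k in('force','torque','ee_pos','ee_rot')})
```

```text
{'force': array([-1.76, -1.18,  7.58]), 'torque': array([-0.57,  0.52,  0.28]), 'ee_pos': array([504.37, 248.94, 145.24]), 'ee_rot': array([-1.7997e+02,  1.6000e-01, -1.6037e+02])}
```

>>> arm_command(motion=[{"offset":[0,0,-0.0007],"spin":0},{"offset":[0,0,-0.0007],"spin":0},{"offset":[0,0,0],"spin":0}])

```text
time_s: 21.45
ee_pos: [504.3, 248.9, 145.6]
ee_rot: [-180.0, 0.1, -160.4]
force: [-1.1, 0.3, 7.0]
gripper_width: 47.4
gripper_force: 59.9
```

>>> arm_command(motion=[{"offset":[0,0,0],"spin":0},{"offset":[0,0,0],"spin":0},{"offset":[0,0,0],"spin":0},{"offset":[0,0,0],"spin":0},{"offset":[0,0,0],"spin":0}], jaw=0.085)

```text
time_s: 22.08
ee_pos: [503.8, 248.9, 143.9]
ee_rot: [180.0, -0.0, -160.5]
force: [-0.1, -1.0, -0.4]
gripper_width: 84.7
gripper_force: 0.0
```

>>> arm_command(motion=[{"offset":[0,0,-0.02],"spin":0},{"offset":[0,0,-0.03],"spin":0},{"offset":[0,0,-0.04],"spin":0},{"offset":[0,0,-0.04],"spin":0},{"offset":[0,0,0],"spin":0}])

```text
time_s: 22.7
ee_pos: [505.3, 249.6, 277.6]
ee_rot: [180.0, 0.4, -160.5]
force: [-0.2, -0.1, -0.2]
gripper_width: 84.7
gripper_force: 0.0
```

>>> arm_command(motion=[{"offset":[0.045,0,0],"spin":0},{"offset":[0.045,0,0],"spin":0},{"offset":[0.045,0,0],"spin":0},{"offset":[0.03,0,0],"spin":0},{"offset":[0,0,0],"spin":0}])

```text
time_s: 23.32
ee_pos: [346.3, 192.8, 273.4]
ee_rot: [-180.0, -0.1, -160.4]
force: [0.8, -0.0, -0.1]
gripper_width: 85.2
gripper_force: 0.0
```

Run:
```python
from h import *
I,D=env.grab_frame('scene'); T,DT=env.grab_frame('top'); PT=cloud('top',DT); P=cloud('scene',D)
q=PT[190:268,196:265].reshape(-1,3); 
for lo,hi in((166,185),(115,138)):
    c=q[(q[:,2]>lo)&(q[:,2]<hi)]; print('top',lo,len(c),np.median(c[:,2]) if len(c) else 0,c.mean(0) if len(c) else 0)
h=cv2.cvtColor(T,cv2.COLOR_BGR2HSV); m=((h[...,0]<8)|(h[...,0]>172))&(h[...,1]>130); m[:190]=0;m[255:]=0;m[:,:200]=0;m[:,260:]=0
f=PT[m]; f=f[(f[:,2]>110)&(f[:,2]<145)]
A=np.c_[f[:,:2]-f[:,:2].mean(0),np.ones(len(f))]; print('flange z/slope',len(f),np.linalg.lstsq(A,f[:,2],rcond=None)[0])
a=cv2.resize(I[160:230,285:355],(500,500),interpolation=cv2.INTER_CUBIC); b=cv2.resize(T[190:260,200:243],(300,500),interpolation=cv2.INTER_CUBIC)
cv2.imwrite('pics/s5.png',np.hstack([a,b]))
```

```text
top 166 312 173.45762012709645 [501.98577509 248.21387931 173.49692087]
top 115 406 123.52121371123667 [497.27866605 246.82489692 123.65353628]
flange z/slope 171 [-4.36814486e-02 -3.33989807e-02  1.27251596e+02]
```

View pics/s5.png

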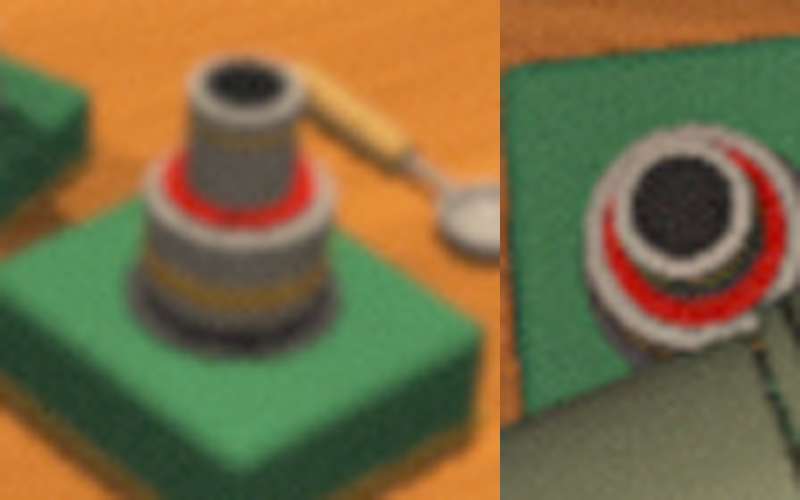

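The cup is in the collar with an even red ring on the rim. Its top reads 173.5 mm and read 0.5 mm low on the board, so that makes about 174, which is home. One last tilt check.

Run:
```python
from h import *
def fit(q,lo,hi,lab):
    f=q[(q[:,2]>lo)&(q[:,2]<hi)]
    for _ in range(3):
        A=np.c_[f[:,:2]-f[:,:2].mean(0),np.ones(len(f))]; s=np.linalg.lstsq(A,f[:,2],rcond=None)[0]; r=abs(f[:,2]-A@s); f=f[r<2]
    print(lab,len(f),s.round(3))
P0=cloud('top',np.load('top0.npy'))
fit(P0[190:268,196:265].reshape(-1,3),115,128,'rim before'); fit(P0[230:258,388:422].reshape(-1,3),100,107,'cup top before')
S0=cloud('scene',np.load('scene0.npy')); fit(S0[225:268,160:195].reshape(-1,3),101,108,'sc cup before')
for c,(a,b,d,e) in(('top',(190,255,200,262)),('scene',(160,230,285,355))):
    I,D=env.grab_frame(c); P=cloud(c,D); q=P[a:b,d:e].reshape(-1,3)
    fit(q,170,177,c+' cup top'); fit(q,119,125,c+' rim')
    h=cv2.cvtColor(I,cv2.COLOR_BGR2HSV); m=((h[...,0]<8)|(h[...,0]>172))&(h[...,1]>150); f=P[a:b,d:e][m[a:b,d:e]]; fit(f,122,131,c+' flange')
```

```text
rim before 229 [-5.00000e-03  7.00000e-03  1.21098e+02]
cup top before 150 [ 1.20000e-02 -2.00000e-03  1.03598e+02]
sc cup before 102 [-1.50000e-02 -4.00000e-03  1.04808e+02]
top cup top 179 [-9.0000e-03  1.1000e-02  1.7362e+02]
top rim 142 [-6.00000e-03 -1.40000e-02  1.21904e+02]
top flange 81 [-1.40000e-02 -2.00000e-03  1.26221e+02]
scene cup top 77 [1.80000e-02 4.50000e-02 1.74507e+02]
scene rim 77 [-1.20000e-02 -1.00000e-03  1.22062e+02]
scene flange 53 [ 2.60000e-02 -1.70000e-02  1.27447e+02]
```

The top, flange and rim planes are level within the noise, so the cup is home.

```bash
python3 -c "
from workcell import env
print(env.job_done())"
```

```text
the job is handed in; nothing more can be done
None
```

The grinding cup is seated in the green grinder's collar, over the blade with its flange flat on the rim to within measurement noise; I've let go of it, the arm is clear, and the job is handed in at about 23 s.

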